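# Find and press the hidden catch of the drug box

## Robot

A 6-joint arm with a two-finger parallel gripper is mounted at the origin on the work surface; the furniture and walls round the work are solid. World frame = base frame: x ahead of the robot, y to its left, z up, the work surface at z = 0. Lengths are in m, angles in rad, forces in N, time in s.
With the tool pointing down it reaches from about 0.4 to 0.825 m from the base axis. Payload 7 kg.
Tool frame: the origin (TCP) lies on the centre line of the jaws, within the pads' length; the fingertips stand 11 mm ahead of it and the grasp point (between the pads) lies 8 mm behind it; z points along the fingers, y is the direction in which the jaws open and shut (so a half turn about z gives the same grasp; the last joint's range is limited). The gripper opens to 88 mm and grips with 3 to 60 N. Pads are 19 mm wide; open, the fingers measure 130 mm over their backs; the gripper's body (78 mm by 193 mm) begins 47 mm behind the grasp point.
Start: joints at [-1.036, 0.359, 0.012, 0, -1.224, -0.288], TCP at [0.165, -0.655, 0.238] pointing down, gripper open.
Joint ranges: [-3.07, 3.07], [-1.43, 2.12], [-1.02, 1.25], [-3.03, 1.67], [-3.05, -0], [-3.03, 3.03]. Speed limits (rad/s): [2.39, 2.39, 3.01, 3.14, 3.14, 3.14].

## Interface

Orientations are given as [roll, pitch, yaw] about the fixed x, y, z axes, in that order (R = Rz(yaw) Ry(pitch) Rx(roll)).
In Python, from station import * gives the robot as it stands.
- The arm moves only by the tool play_rows, never from a script. Its argument "targets" is a list of rows, each a list of 7 numbers: the turn, a rotation vector about the world's x, y, z in rad, then the shift along the world's x, y, z in m, then the opening, from 0 (shut) to 1 (fully open). A call has 1 to 12 rows; each row shifts and turns the pose as measured when the row begins; what a row does not reach is not made up. A row lasts 1/8 s, in which the tool goes at most 62.5 mm and 10.7 degrees, less where a joint would pass 70% of its speed; a pose out of reach is approached as far as the arm can. A call is refused whole if a number of a shift passes 0.0625 or a number of a turn 0.188, either way. A call with a gripper value outside its range is refused whole. The fingers move at their own pace and stop on an object; "grip_force" is the grip in N (left out, the last holds). Time passes only in rows, so rows that do not move let the fingers close. It gives the time, the measured TCP pose, the force and the opening at its end, in the units of the state.
- get_state(): the state, without advancing time (a new reading comes with each control period).
- grab_frame(name): name is "scene" or "side" or "wrist"; returns (picture, depth): 384x512x3 uint8, blue, green, red; 384x512 float32, m along the optical axis (not along the pixel's ray), 0 where there is no reading.
- camera_params(name): a dict with "camera_matrix" (3x3 intrinsics, pixels), "extrinsics" (4x4, takes a point from world to camera coordinates); the wrist camera has in their place "hand_eye" (4x4, takes a point from camera to tool coordinates, whose origin is the TCP and whose axes are the flange's). Camera axes: x right, y up, looking along -z (the intrinsics and any distortion apply to the point x, -y, -z); pixel columns grow to the right and rows downward; lengths in m; the calibration is good to about 2 mm. A picture is of the moment at which its call begins: read the wrist's pose just before it. camera_params takes no time and is no camera call.
- job_done(): hands the job in, once; it reports no verdict.
The state is a dict: "t": time; "q": joint angles; "qd": joint speeds; "joint_efforts": joint torques, N m; "eef_pos": TCP position; "ee_rot": TCP orientation; "force": force on the tool from outside, world axes, zero at the start; "moment": the same for the moment, N m; "width": finger opening in m.
Only numpy, scipy, OpenCV 4.12 (cv2) and the standard library are available. Lean on these libraries where they do the work, as an engineer would, in place of code of your own. Each camera call takes 0.05 s, during which the arm holds its last target.

## Task

The drug box's drawer has no handle: it is released by a catch hidden under one of the six identical flush metal sections in the box's top. Feel across the sections with the fingertips for the one that gives and press that one fully in so that the drawer stands out. Leave catch and drawer like that, take the hand away, and do not pick up or shift any of the things lying about.

Things in the scene. Friction and masses are not known exactly. Their poses are not given: they have to be found in the camera images.
- drug_box: low white box fixed to the table, 200 deep (its x) by 240 wide (its y), flat level top 110 above the table. Origin: centre of its underside; x points to its rear, y to its left seen from the drawer side, z up. In its top, six equal bare-metal square sections, 51x51, flush, in two rows of three, pitch 54 both ways, 3 wide seams. Its rear ledge (x 25 to 100) carries loose things up to 30 high.
- section_1 (a point): centre of the top face of the front row (nearest the drawer side), left (+y of the box) section, in the flush (unpressed) plane, 110 above the table; at -57, 54 mm from the box's origin along its x, y. Fixed to the box: it does not sink. Axes as the box's.
- section_2 (a point): centre of the top face of the front row (nearest the drawer side), middle section, in the flush (unpressed) plane, 110 above the table; at -57, 0 mm from the box's origin along its x, y. Fixed to the box: it does not sink. Axes as the box's.
- section_3 (a point): centre of the top face of the front row (nearest the drawer side), right (-y of the box) section, in the flush (unpressed) plane, 110 above the table; at -57, -54 mm from the box's origin along its x, y. Fixed to the box: it does not sink. Axes as the box's.
- section_4 (a point): centre of the top face of the rear row, left (+y of the box) section, in the flush (unpressed) plane, 110 above the table; at -3, 54 mm from the box's origin along its x, y. Fixed to the box: it does not sink. Axes as the box's.
- section_5 (a point): centre of the top face of the rear row, middle section, in the flush (unpressed) plane, 110 above the table; at -3, 0 mm from the box's origin along its x, y. Fixed to the box: it does not sink. Axes as the box's.
- section_6 (a point): centre of the top face of the rear row, right (-y of the box) section, in the flush (unpressed) plane, 110 above the table; at -3, -54 mm from the box's origin along its x, y. Fixed to the box: it does not sink. Axes as the box's.
- drawer_front (a point): centre of the closed drawer's front face, in the box's own front face (-x side), 41 above the table. Fixed to the box. The front is 212 wide, 50 high, flush, without handle.
- catch (a joint): how far the concealed catch is pressed in, m: 0 flush, 0.008 fully in; does not tell where it is. One of the six sections, another each run, looking like the other five, which are rigid. It sinks straight down against an even drag of 4 to 6 N between its fixed neighbours (so the fingertips must lie wholly within its 51x51) and stays where it is left.
- drawer (a joint): how far the drawer stands out towards the box's -x side, m: 0 shut, 0.036 out. It is driven by the catch alone, 4.5 mm for each mm the catch goes in, and stays out when the catch is left down.
- plaster_roll: white roll of fixing plaster, 45 across, 30 high, standing on the rear ledge of the drug box. Origin: centre of its underside. Leave alone.
- syringe: syringe 86 long, 28 wide over its flange, 17 high, lying on the rear ledge of the drug box. Origin: centre of its underside. Leave alone.
- vial: small glass vial, 23 across, 48 high, on the table left of the drug box. Origin: centre of its underside. Leave alone.
- pen_black: black pen 148 long, 10 thick, on the table to the right. Origin: centre of its underside. Leave alone.
- oximeter: finger oximeter 33x58x30, on the table left of the drug box. Origin: centre of its underside. Leave alone.
- pump_bottle: white pump bottle, 69x55, 176 high, at the back of the table. Origin: under its middle. Leave alone.
- small_bottle: small dropper bottle, 34 across, 102 high, at the back of the table. Origin: centre of its underside. Leave alone.
- marker: thick marker, 137 long, 18 thick, lying at the back right of the table. Origin: centre of its underside. Leave alone.

How it is judged:
On the way:
1. the hidden catch is pressed fully in and the drawer stands out (value of joint catch above 0.0068 m and value of joint drawer above 0.03 m), for 0.2 s.
At the end, for the whole second after the job is handed in: The catch is at least 6.8 mm in, the drawer stands at least 30 mm out and is still, and every loose thing is within 20 mm of where it began (all of step 1 and velocity of joint drawer below 0.005 m/s and distance of each of plaster_roll, syringe, vial, pen_black, oximeter, pump_bottle, small_bottle, marker from where it was at the start of the episode below 0.02 m); the robot touches nothing.
It fails at once if a loose thing is shifted by more than 20 mm, lifted or carried (distance of any of plaster_roll, syringe, vial, pen_black, oximeter, pump_bottle, small_bottle, marker from where it was at the start of the episode above 0.02 m).
It also fails if it takes over 48 s, if anything falls off the work surface, if the arm or the gripper's body presses on something with over 40 N, if the wrist force passes 120 N, or if a joint passes its speed limit or range.

## Working session

There is one attempt and no reset: what is moved stays moved. The work goes in short steps, Python scripts to look and compute and a tool call to move; the robot and the scene stay as the last step left them, time stands still between calls to the robot, and variables do not carry over. Pictures are saved under pics/ and viewed, and the job is handed in when it is done.

Besides the shell and the picture viewer there is one more tool, called after "Call:" as name(argument=value, ...), one argument or row to a line, values as JSON. play_rows: Moves the arm, as the interface text tells. Its arguments: {"type":"object","properties":{"targets":{"type":"array","items":{"type":"array","items":{"type":"number"}}},"grip_force":{"type":"number"}},"required":["targets"]}

```bash
mkdir -p pics; ls; python3 - <<'E'
from station import *
import cv2,numpy as np
s=get_state();print(s)
for n in ["scene","side"]:
    p,d=grab_frame(n);cv2.imwrite(f"pics/{n}0.png",p);np.save(f"pics/{n}0.npy",d)
    print(n,camera_params(n))
print(camera_params("wrist"))
E
```

```text
pics
{'t': 0.0, 'q': array([-1.03592498e+00,  3.59397987e-01,  1.10127298e-02, -3.87817301e-04,
       -1.22410967e+00, -2.88069239e-01]), 'qd': array([-1.24475301e-03,  1.05318503e-05,  4.96004522e-04, -1.92165133e-03,
       -2.49916048e-04,  1.58273207e-03]), 'joint_efforts': array([-2.65424587e-04, -5.82715845e+01,  2.93067706e+01,  6.99767411e+00,
        6.96237505e-03, -1.49798116e-04]), 'eef_pos': array([ 0.16474044, -0.65406727,  0.23658864]), 'ee_rot': array([ 3.13986046e+00, -1.33083725e-04, -2.89492251e+00]), 'force': array([-0.42216419, -1.04304608, -0.19966647]), 'moment': array([0.04522949, 0.00419323, 0.06662395]), 'width': 0.0880130045516192}
scene {'camera_matrix': array([[358.98150575,   0.        , 255.1983254 ],
       [  0.        , 358.98150575, 191.98477813],
       [  0.        ,   0.        ,   1.        ]]), 'extrinsics': array([[ 0.97025499,  0.24207482, -0.00224421, -0.5335373 ],
       [-0.0961037 ,  0.39366668,  0.91421585, -0.0118103 ],
       [ 0.22219211, -0.88680682,  0.40522134, -1.20251463],
       [ 0.        ,  0.        ,  0.        ,  1.      
[... 271 characters left out ...]
06249169, -0.43759619,  0.89699741, -0.15152992],
       [-0.13235443,  0.8871825 ,  0.44202886, -1.01699764],
       [ 0.        ,  0.        ,  0.        ,  1.        ]])}
{'camera_matrix': array([[336.54445907,   0.        , 252.35114617],
       [  0.        , 336.54445907, 197.84124352],
       [  0.        ,   0.        ,   1.        ]]), 'hand_eye': array([[-9.53334575e-04,  9.61824678e-01,  2.73664721e-01,
         7.35718615e-02],
       [ 9.99999042e-01,  6.42323628e-04,  1.22606576e-03,
        -8.13475683e-04],
       [ 1.00347899e-03,  2.73665628e-01, -9.61824369e-01,
        -1.48305722e-01],
       [ 0.00000000e+00,  0.00000000e+00,  0.00000000e+00,
         1.00000000e+00]])}
```

View pics/scene0.png

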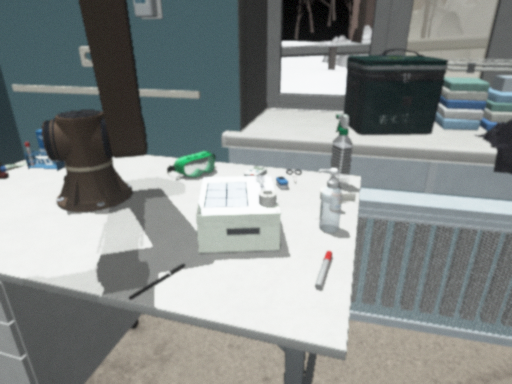

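View pics/side0.png

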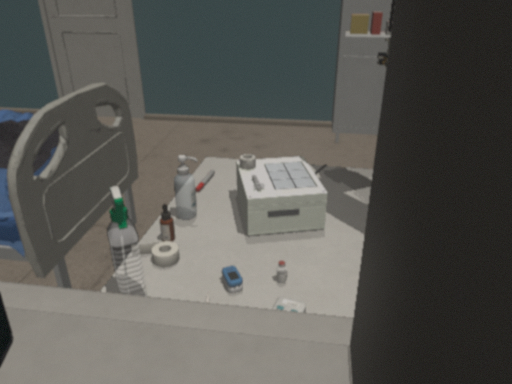

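The scene picture shows the box top at about (200–278, 178–215), with the metal sections at (205–255, 182–208). The side picture shows it at (237–322, 158–195). Next I'll fit the top from the depth.

```bash
cat > h.py <<'E'
from station import *
import cv2,numpy as np
from scipy.spatial.transform import Rotation as R
def cloud(name,d,eef=None):
    c=camera_params(name);K=c["camera_matrix"];v,u=np.mgrid[:d.shape[0],:d.shape[1]]
    P=np.stack([(u-K[0,2])/K[0,0]*d,-(v-K[1,2])/K[1,1]*d,-d],-1)
    if name=="wrist":
        p,r=eef;T=np.eye(4);T[:3,:3]=R.from_euler("xyz",r).as_matrix();T[:3,3]=p
        M=T@c["hand_eye"]
    else: M=np.linalg.inv(c["extrinsics"])
    W=P@M[:3,:3].T+M[:3,3];W[d<=0]=np.nan
    return W
def proj(name,W,eef=None):
    c=camera_params(name);K=c["camera_matrix"]
    if name=="wrist":
        p,r=eef;T=np.eye(4);T[:3,:3]=R.from_euler("xyz",r).as_matrix();T[:3,3]=p
        E=np.linalg.inv(T@c["hand_eye"])
    else:E=c["extrinsics"]
    C=W@E[:3,:3].T+E[:3,3]
    return np.stack([K[0,0]*C[:,0]/-C[:,2]+K[0,2],K[1,1]*-C[:,1]/-C[:,2]+K[1,2]],-1)
E
python3 - <<'E'
from h import *
for n in ["scene","side"]:
    d=np.load(f"pics/{n}0.npy");W=cloud(n,d)
    if n=="scene": sl=(slice(165,260),slice(190,290))
    else: sl=(slice(150,240),slice(228,330))
    w=W[sl].reshape(-1,3)
    m=(w[:,2]>.1)&(w[:,2]<.118);q=w[m]
    print(n,m.sum(),np.median(q,0),cv2.minAreaRect((q[:,:2]*1000).astype(np.float32)))
    print(np.percentile(q,[1,99],axis=0))
    p=cv2.imread(f"pics/{n}0.png")[sl];cv2.imwrite(f"pics/{n}0z.png",cv2.resize(p,None,fx=6,fy=6,interpolation=2))
E
```

```text
scene 2772 [ 0.52471301 -0.14279616  0.11046867] ((528.14111328125, -100.71211242675781), (200.16554260253906, 243.01451110839844), 17.232192993164062)
[[ 0.41601104 -0.23824178  0.10084229]
 [ 0.64878062  0.01925241  0.11479795]]
side 2993 [ 0.51677498 -0.06891683  0.1116293 ] ((526.239990234375, -98.42155456542969), (200.68572998046875, 245.93238830566406), 17.25176429748535)
[[ 0.40640336 -0.22327262  0.10090397]
 [ 0.63877763  0.0393574   0.11480331]]
```

```bash
python3 - <<'E'
from h import *
c=np.array([.527,-.0995]);
for n in ["scene","side"]:
    p=cv2.imread(f"pics/{n}0.png");sl=(165,260,190,290) if n=="scene" else (150,240,228,330)
    k=6;z=cv2.resize(p[sl[0]:sl[1],sl[2]:sl[3]],None,fx=k,fy=k,interpolation=2)
    a=np.radians(17.24);Rm=np.array([[np.cos(a),-np.sin(a)],[np.sin(a),np.cos(a)]])
    def draw(pts,col):
        w=np.c_[pts@Rm.T+c,np.full(len(pts),.11)];q=(proj(n,w)-[sl[2],sl[0]]+.5)*k
        cv2.polylines(z,[q.astype(int).reshape(-1,1,2)],True,col,1)
    draw(np.array([[-.1,-.12],[.1,-.12],[.1,.12],[-.1,.12]]),(0,0,255))
    i=0
    for x in(-.057,-.003):
        for y in(.054,0,-.054):
            h=.0255;i+=1;draw(np.array([[x-h,y-h],[x+h,y-h],[x+h,y+h],[x-h,y+h]]),(0,255-40*(i-1),40*i))
            print(n,i,Rm@[x,y]+c)
    cv2.imwrite(f"pics/{n}0o.png",z[:600])
E
```

```text
scene 1 [ 0.45655667 -0.0648195 ]
scene 2 [ 0.47256091 -0.11639337]
scene 3 [ 0.48856516 -0.16796724]
scene 4 [ 0.50813054 -0.04881525]
scene 5 [ 0.52413478 -0.10038912]
scene 6 [ 0.54013903 -0.151963  ]
side 1 [ 0.45655667 -0.0648195 ]
side 2 [ 0.47256091 -0.11639337]
side 3 [ 0.48856516 -0.16796724]
side 4 [ 0.50813054 -0.04881525]
side 5 [ 0.52413478 -0.10038912]
side 6 [ 0.54013903 -0.151963  ]
```

View pics/scene0o.png

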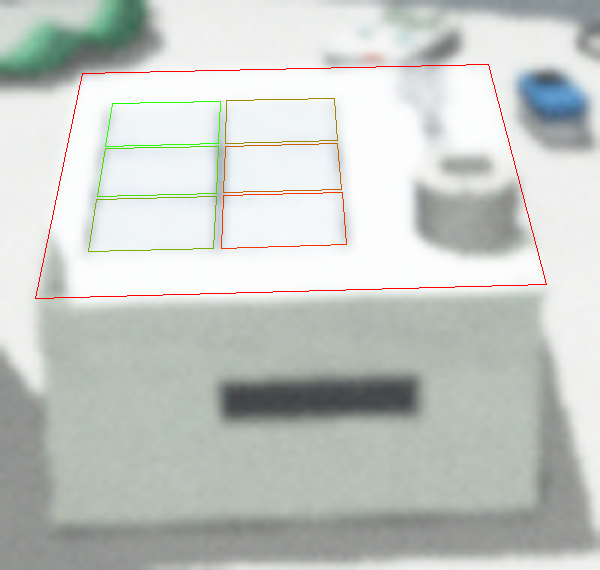

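View pics/side0o.png

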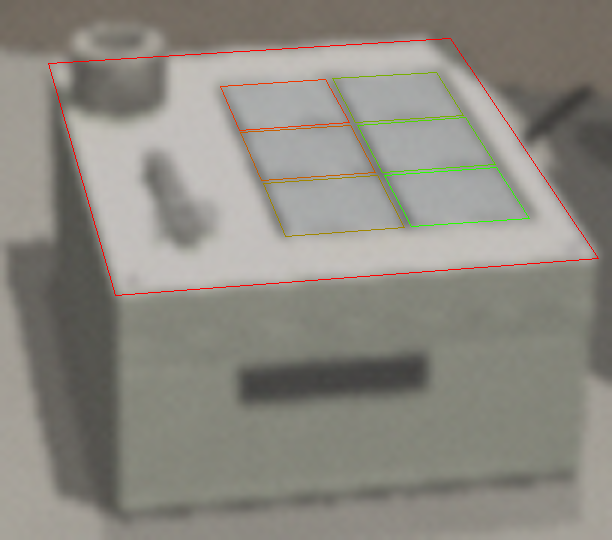

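The fit is good: box centre (0.527, -0.0995), yaw 17.24°, and the drawn section outlines lie on the seams in both pictures. With the jaws shut along the box's y axis, the fingertips are about 42x19, which fits within 51x51. I'm moving above section 3 with the gripper closing.

Call:
play_rows(
  targets=[
    [0,0,0.005,0.027,0.04,0,0],
    [0,0,0.005,0.027,0.04,0,0],
    [0,0,0.005,0.027,0.04,0,0],
    [0,0,0.005,0.027,0.04,0,0],
    [0,0,0.005,0.027,0.04,0,0],
    [0,0,0.005,0.027,0.04,0,0],
    [0,0,0.005,0.027,0.04,0,0],
    [0,0,0.005,0.027,0.04,0,0],
    [0,0,0.005,0.027,0.04,0,0],
    [0,0,0.005,0.027,0.04,0,0],
    [0,0,0.005,0.027,0.04,0,0],
    [0,0,0,0,0,0,0],
  ],
  grip_force=10,
)

```text
t: 1.6
eef_pos: [0.4666, -0.1979, 0.2317]
ee_rot: [3.133, -0.003, -2.84]
force: [-0.6, -0.3, -0.1]
width: 0.0005
```

Call:
play_rows(
  targets=[
    [-0.007,-0.005,0,0.022,0.03,-0.02,0],
    [0,0,0,0,0,-0.03,0],
    [0,0,0,0,0,-0.025,0],
    [0,0,0,0,0,-0.01,0],
    [0,0,0,0,0,0,0],
  ],
)

```text
t: 2.22
eef_pos: [0.4879, -0.1683, 0.1446]
ee_rot: [-3.141, -0.001, -2.841]
force: [-0.6, -0.1, 0.9]
width: 0.0002
```

```bash
python3 - <<'E'
from h import *
s=get_state();e=(s["eef_pos"],s["ee_rot"]);print(e,s["force"])
print((np.array([.4886,-.168])-e[0][:2])*1000)
p,d=grab_frame("wrist")
c=np.array([.527,-.0995]);a=np.radians(17.24);Rm=np.array([[np.cos(a),-np.sin(a)],[np.sin(a),np.cos(a)]])
def draw(pts,col):
    w=np.c_[pts@Rm.T+c,np.full(len(pts),.11)];q=proj("wrist",w,e)
    cv2.polylines(p,[q.astype(int).reshape(-1,1,2)],True,col,1)
for x in(-.057,-.003):
    for y in(.054,0,-.054):
        h=.0255;draw(np.array([[x-h,y-h],[x+h,y-h],[x+h,y+h],[x-h,y+h]]),(0,0,255))
cv2.imwrite("pics/w1.png",p)
E
```

```text
(array([ 0.48791125, -0.16828005,  0.14458462]), array([-3.14118075e+00, -7.59858566e-04, -2.84052443e+00])) [-0.64503536 -0.07579491  0.87873525]
[0.68875032 0.2800466 ]
```

View pics/w1.png

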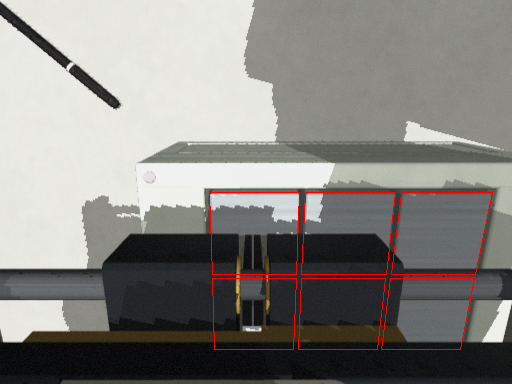

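The wrist picture shows the sections in line with the outlines, within about 2 mm. The dark finger blocks at (105–400, 235–330) look wide, so I'll measure them in the tool frame from the depth before pressing.

```bash
python3 - <<'E'
from h import *
s=get_state()
p,d=grab_frame("wrist");np.save("pics/w2.npy",d)
W=cloud("wrist",d,(np.zeros(3),np.zeros(3)))*1000 # tool frame mm
for r in (225,232,238,250,270,290,310,325):
    print(r,[tuple(np.round(W[r,c]).tolist()) for c in (110,150,200,235,243,253,264,272,300,350,395)])
E
```

```text
225 [(-35.0, -133.0, 144.0), (5.0, -60.0, 34.0), (6.0, -31.0, 33.0), (5.0, -11.0, 34.0), (6.0, -6.0, 33.0), (5.0, -1.0, 34.0), (5.0, 6.0, 34.0), (6.0, 10.0, 34.0), (0.0, 28.0, 48.0), (5.0, 55.0, 34.0), (4.0, 83.0, 38.0)]
232 [(-42.0, -134.0, 144.0), (1.0, -60.0, 33.0), (1.0, -31.0, 33.0), (1.0, -11.0, 34.0), (1.0, -6.0, 34.0), (1.0, -1.0, 34.0), (1.0, 6.0, 34.0), (1.0, 10.0, 33.0), (-5.0, 29.0, 49.0), (1.0, 56.0, 34.0), (0.0, 82.0, 36.0)]
238 [(-48.0, -134.0, 144.0), (39.0, -28.0, -65.0), (39.0, -15.0, -65.0), (39.0, -6.0, -64.0), (11.0, -6.0, 1.0), (-3.0, -1.0, 34.0), (11.0, 5.0, 1.0), (39.0, 4.0, -65.0), (39.0, 12.0, -65.0), (39.0, 25.0, -65.0), (-3.0, 83.0, 35.0)]
250 [(-61.0, -136.0, 144.0), (39.0, -26.0, -74.0), (38.0, -14.0, -72.0), (38.0, -5.0, -72.0), (9.0, -5.0, -9.0), (-10.0, -1.0, 34.0), (10.0, 4.0, -10.0), (38.0, 4.0, -71.0), (39.0, 11.0, -73.0), (38.0, 23.0, -72.0), (-10.0, 83.0, 34.0)]
270 [(37.0, -33.0, -79.0), (38.0, -24.0, -81.0), (37.0, -13.0, -79.0), (37.0, -5.0, -79.0), (32.0, -3.0, -71.0), (32.0, -1.0, -70.0), (32.0, 2.0, -69.0), (37.0, 3.0, -80.0), (37.0, 10.0, -79.0), (37.0, 21.0, -79.0), (37.0, 31.0, -80.0)]
290 [(32.0, -34.0, -79.0), (32.0, -25.0, -79.0), (32.0, -13.0, -80.0), (32.0, -5.0, -80.0), (29.0, -3.0, -74.0), (28.0, -1.0, -74.0), (29.0, 2.0, -74.0), (33.0, 4.0, -81.0), (33.0, 10.0, -81.0), (32.0, 22.0, -80.0), (32.0, 32.0, -80.0)]
310 [(27.0, -34.0, -80.0), (27.0, -25.0, -80.0), (27.0, -13.0, -80.0), (27.0, -5.0, -80.0), (-3.0, -5.0, -36.0), (-51.0, -1.0, 35.0), (3.0, 3.0, -45.0), (27.0, 4.0, -80.0), (26.0, 10.0, -79.0), (27.0, 22.0, -80.0), (27.0, 32.0, -80.0)]
325 [(23.0, -35.0, -80.0), (23.0, -25.0, -80.0), (22.0, -13.0, -79.0), (23.0, -5.0, -80.0), (-10.0, -5.0, -36.0), (-62.0, -1.0, 34.0), (22.0, 2.0, -79.0), (23.0, 4.0, -79.0), (23.0, 10.0, -80.0), (23.0, 22.0, -80.0), (23.0, 33.0, -80.0)]
```

The blocks sit 65–80 mm behind the TCP, so they are the gripper body and not the tips. The top surface reads 34 mm ahead of the TCP, meaning contact at TCP z of about 0.121. Next I'll feel section 3.

Call:
play_rows(
  targets=[
    [0,0,0,0,0,-0.015,0],
    [0,0,0,0,0,-0.006,0],
    [0,0,0,0,0,-0.002,0],
    [0,0,0,0,0,-0.002,0],
  ],
)

```text
t: 2.82
eef_pos: [0.4896, -0.1686, 0.1212]
ee_rot: [-3.139, 0.004, -2.84]
force: [-8.1, 6.9, 23.4]
width: 0.0005
```

Section 3 doesn't give: 23 N with the tips still flush. Next is section 2.

Call:
play_rows(
  targets=[
    [0,0,0,0,0,0.01,0],
    [0,0,0,-0.017,0.052,0,0],
    [0,0,0,0,0,0,0],
  ],
)

```text
t: 3.2
eef_pos: [0.4732, -0.1157, 0.1327]
ee_rot: [-3.139, 0.006, -2.842]
force: [0.6, -0.4, 0.5]
width: 0.0002
```

Call:
play_rows(
  targets=[
    [0.001,0.006,0,-0.001,-0.001,-0.008,0],
    [0,0,0,0,0,-0.002,0],
    [0,0,0,0,0,-0.002,0],
    [0,0,0,0,0,-0.002,0],
  ],
)

```text
t: 3.7
eef_pos: [0.4733, -0.1174, 0.121]
ee_rot: [-3.141, 0.001, -2.842]
force: [-15.6, 15.1, 44.1]
width: 0.0005
```

Section 2 is rigid too, at 44 N and flush. Next is section 1, pressed more gently.

Call:
play_rows(
  targets=[
    [0,0,0,0,0,0.01,0],
    [0,0,0,-0.017,0.052,0,0],
    [0,0,0,0,0,0,0],
  ],
)

```text
t: 4.08
eef_pos: [0.457, -0.0657, 0.1318]
ee_rot: [-3.141, 0.002, -2.846]
force: [-0.2, 0.0, 0.2]
width: 0.0006
```

Call:
play_rows(
  targets=[
    [0,0,0.004,0,0.001,-0.008,0],
    [0,0,0,0,0,-0.002,0],
    [0,0,0,0,0,-0.0015,0],
    [0,0,0,0,0,-0.001,0],
  ],
)

```text
t: 4.58
eef_pos: [0.4573, -0.0654, 0.1212]
ee_rot: [3.141, 0.002, -2.843]
force: [-9.4, 9.5, 19.1]
width: 0.0004
```

Section 1 is rigid (19 N, flush). Next is section 4.

Call:
play_rows(
  targets=[
    [0,0,0,0,0,0.01,0],
    [0,0,0,0.051,0.0165,0,0],
    [0,0,0,0,0,0,0],
  ],
)

```text
t: 4.95
eef_pos: [0.5103, -0.0505, 0.1321]
ee_rot: [3.141, 0.002, -2.846]
force: [0.0, -0.1, -0.9]
width: 0.0008
```

Call:
play_rows(
  targets=[
    [0,0,0.004,-0.002,0.002,-0.008,0],
    [0,0,0,0,0,-0.002,0],
    [0,0,0,0,0,-0.0015,0],
    [0,0,0,0,0,-0.0015,0],
  ],
)

```text
t: 5.45
eef_pos: [0.5073, -0.0493, 0.1212]
ee_rot: [-3.142, 0.003, -2.842]
force: [-4.4, 3.8, 16.4]
width: 0.0002
```

Section 4 is rigid (16 N). Next is section 5 at (0.5241, -0.1004).

Call:
play_rows(
  targets=[
    [0,0,0,0,0,0.01,0],
    [0,0,0,0.017,-0.051,0,0],
    [0,0,0,0,0,0,0],
  ],
)

```text
t: 5.82
eef_pos: [0.5237, -0.1015, 0.1328]
ee_rot: [-3.141, 0.004, -2.84]
force: [-0.8, 0.4, -0.9]
width: 0.0007
```

Call:
play_rows(
  targets=[
    [0,0.003,0,0,0.001,-0.009,0],
    [0,0,0,0,0,-0.002,0],
    [0,0,0,0,0,-0.0015,0],
    [0,0,0,0,0,-0.0015,0],
  ],
)

```text
t: 6.32
eef_pos: [0.5226, -0.1005, 0.1212]
ee_rot: [-3.139, 0.0, -2.838]
force: [-5.9, -1.6, 17.5]
width: 0.0008
```

Section 5 is rigid (17.5 N). Last is section 6 at (0.5401, -0.1520).

Call:
play_rows(
  targets=[
    [0,0,0,0,0,0.01,0],
    [0,0,0,0.0175,-0.051,0,0],
    [0,0,0,0,0,0,0],
  ],
)

```text
t: 6.7
eef_pos: [0.5409, -0.1503, 0.1327]
ee_rot: [-3.139, 0.002, -2.833]
force: [-0.1, 0.1, 0.3]
width: 0.0006
```

Call:
play_rows(
  targets=[
    [0,0.001,-0.007,-0.001,-0.002,-0.009,0],
    [0,0,0,0,0,-0.002,0],
    [0,0,0,0,0,-0.0015,0],
    [0,0,0,0,0,-0.0015,0],
  ],
)

```text
t: 7.2
eef_pos: [0.5392, -0.1514, 0.1186]
ee_rot: [-3.138, -0.0, -2.838]
force: [-2.2, -2.4, 4.0]
width: 0.0003
```

Section 6 gives: 2.6 mm down at 4 N. I'll press it fully in.

Call:
play_rows(
  targets=[
    [0,0,0,0,0,-0.002,0],
    [0,0,0,0,0,-0.002,0],
    [0,0,0,0,0,-0.002,0],
    [0,0,0,0,0,-0.0015,0],
  ],
)

```text
t: 7.7
eef_pos: [0.5394, -0.1515, 0.1132]
ee_rot: [-3.137, 0.0, -2.836]
force: [-10.1, 2.3, 27.3]
width: 0.0005
```

The section bottomed out at 8 mm with 27 N. I'll lift straight up and look.

Call:
play_rows(
  targets=[
    [0,0,0,0,0,-0.001,0],
    [0,0,0,0,0,0.003,0],
    [0,0,0,0,0,0.01,0],
    [0,0,0,0,0,0.03,0],
    [0,0,0,0,0,0.04,0],
    [0,0,0,0,0,0.05,0],
    [0,0,0,-0.03,-0.05,0,0],
    [0,0,0,-0.03,-0.05,0,0],
    [0,0,0,-0.03,-0.05,0,0],
    [0,0,0,-0.03,-0.05,0,0],
    [0,0,0,0,0,0,0],
    [0,0,0,0,0,0,0],
  ],
)

```text
t: 9.2
eef_pos: [0.4168, -0.3532, 0.2519]
ee_rot: [-3.139, 0.005, -2.834]
force: [-0.6, -0.6, -1.1]
width: 0.001
```

```bash
python3 - <<'E'
from h import *
c=np.array([.527,-.0995]);a=np.radians(17.24);Rm=np.array([[np.cos(a),-np.sin(a)],[np.sin(a),np.cos(a)]])
s=get_state();e=(s["eef_pos"],s["ee_rot"]);print(s["force"],e)
for n in ["scene","side","wrist"]:
    p,d=grab_frame(n);cv2.imwrite(f"pics/{n}9.png",p);W=cloud(n,d,e)
    B=np.concatenate([(W[...,:2]-c)@Rm,W[...,2:]],-1)
    for nm,x,y in[("s3",-.057,-.054),("s5",-.003,0),("s6",-.003,-.054)]:
        m=(abs(B[...,0]-x)<.016)&(abs(B[...,1]-y)<.016)&(B[...,2]<.13);print(n,nm,m.sum(),np.median(B[m][:,2]) if m.any() else None)
    m=(B[...,2]>.045)&(B[...,2]<.075)&(abs(B[...,1])<.1)&(B[...,0]<-.08)&(B[...,0]>-.16)
    print(n,"front x",m.sum(),np.percentile(B[m][:,0],[2,20,50]) if m.any() else None)
    if n!="wrist": p0=cv2.imread(f"pics/{n}0.png");sl=(slice(150,310),slice(120,350));cv2.imwrite(f"pics/{n}9z.png",cv2.resize(np.vstack([p0[sl],p[sl]]),None,fx=1.85,fy=1.85,interpolation=2))
E
```

```text
[-0.59700671 -0.55654539 -1.05428539] (array([ 0.41684287, -0.35316279,  0.25188585]), array([-3.13854522,  0.00505006, -2.83389107]))
scene s3 76 0.11073342246833778
scene s5 61 0.11067958352165452
scene s6 64 0.10262959220821444
scene front x 145 [-0.1344508  -0.13232884 -0.1295619 ]
side s3 52 0.11202818957462438
side s5 60 0.1119825006767714
side s6 48 0.10419175183673662
side front x 142 [-0.13594198 -0.13318708 -0.13058873]
wrist s3 702 0.11104608930633145
wrist s5 0 None
wrist s6 49 0.10303946935093738
wrist front x 2013 [-0.13611152 -0.13572446 -0.13527896]
```

View pics/scene9z.png

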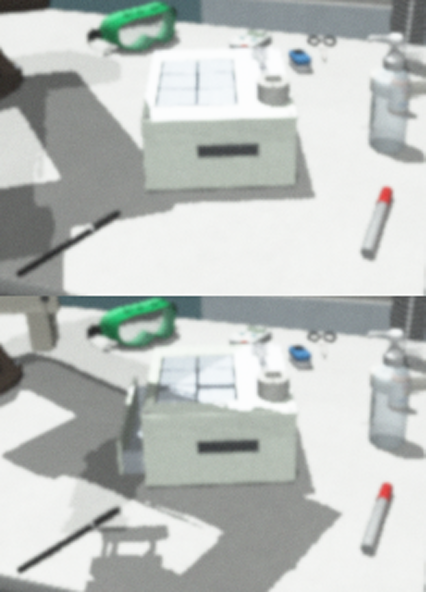

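View pics/side9z.png

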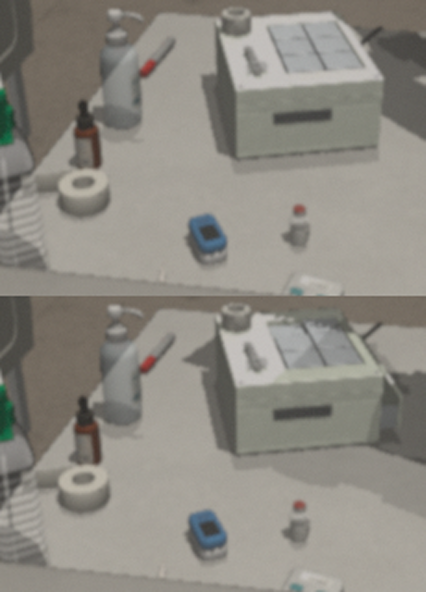

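View pics/wrist9.png

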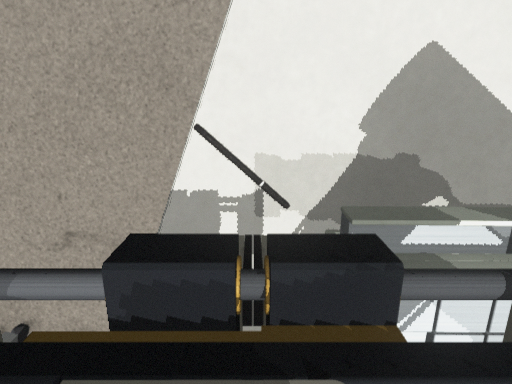

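The before/after pictures show the drawer standing out on the left of the box. Its front is at about -0.1355, so about 35.5 mm out. Section 6 is 8 mm below its neighbours, all the loose things look unmoved, and the hand is clear. I'm handing in.

```bash
python3 -c "
from station import *
print(job_done())"
```

```text
the job is handed in; nothing more can be done
None
```

The hidden catch was under section 6 (rear row, right). I pressed it fully in, the drawer is standing out, and I handed the job in at about 9.4 s; it reports no verdict.

- **Finding the catch:** I felt the sections in the order 3, 2, 1, 4, 5, 6 with the shut fingertips. The first five were rigid, staying flush at 16 to 44 N. Section 6 sank at about 4 N, and I pressed it until it bottomed at 27 N.
- **Catch and drawer:** After lifting the hand, the depth images showed section 6 about 8 mm below its neighbours. The drawer front stood 35 to 36 mm out by the wrist camera. The scene and side cameras gave 30 to 36 mm, spread by coarse resolution.
- **Loose things:** Compared by eye in the before and after pictures, none looked moved; I did not measure their positions.
- **Hand:** It was clear of everything at the end, with only about 1 N of residual force reading.

None of the checks failed.

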